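# Slide the casserole aside and seat the griddle in the hob

### The arm

A 7-joint arm with a two-finger parallel gripper is mounted at the origin on a cart in front of the work surface, level with it; the furniture and walls round the work are solid. World frame = base frame: x ahead of the robot, y to its left, z up, the work surface at z = 0. Lengths are in m, angles in rad, forces in N, time in s.
With the tool pointing down it reaches from about 0.425 to 0.825 m from the base axis. Payload 3.6 kg.
Tool frame: the origin (TCP) lies on the front face of the gripper's body, between the roots of the fingers; the fingertips stand 84 mm ahead of it and the grasp point (between the pads) lies 65 mm ahead of it; z points along the fingers, y is the line along which they close (so a half turn about z gives the same grasp; the last joint's range is limited). The gripper opens to 93 mm and grips with 3 to 60 N. Pads are 15 mm wide; open, the fingers measure 128 mm over their backs; the gripper's body (75 mm by 188 mm) begins 65 mm behind the grasp point.
Start: joints at [1.282, 0.615, -0.013, 1.423, 0.008, 1.103, -0.04], TCP at [0.168, -0.628, 0.303] pointing down, gripper open.
Joint ranges: [-3.12, 3.12], [-0.3, 2.06], [-1.34, 1.32], [0.26, 2.42], [-1.36, 4.5], [0.01, 1.98], [-2.84, 2.84]. Speed limits (rad/s): [2.79, 2.79, 3.14, 3.14, 3.14, 3.14, 3.14].

### API

Orientations are given as a unit quaternion [w, x, y, z].
In Python, from workcell import observe, camera, camera_model, job_done gives the robot as it stands.
- The arm moves only by the shell command python3 -m handwheel 'ROWS'. ROWS is JSON, a list of rows, each an object with "slide": the shift along the tool's x, y, z in units of 15 cm (1.0 is 15 cm), a list of three; "spin": the turn about the tool's z in units of 45 degrees (1.0 is 45 degrees); "fingers": the closure, from 0 (fully open) to 1 (shut). A call has 1 to 20 rows; each row shifts and turns the commanded pose from where the row before left it, along the tool's axes as they then stand; what a row does not reach is not made up. A row lasts 1/8 s, in which the tool goes at most 62.5 mm and 10.7 degrees, less where a joint would pass 70% of its speed; a pose out of reach is approached as far as the arm can. A call with a number of a shift or a turn outside -1 to 1 is refused whole. A call with a gripper value outside its range is refused whole. The fingers move at their own pace and stop on an object; the grip force is fixed at half the most. Time passes only in rows, so rows that do not move let the fingers close. It gives the time, the measured TCP pose, the force, the opening and the grip force at its end, in the units of the state.
- observe(): the state, without advancing time (a new reading comes with each control period).
- camera(name): name is "side" or "top"; returns (picture, depth): 384x512x3 uint8, red, green, blue; 384x512 float32, m along the optical axis (not along the pixel's ray), 0 where there is no reading.
- camera_model(name): a dict with "K" (3x3 intrinsics, pixels), "view" (4x4, takes a point from world to camera coordinates). Camera axes: x right, y down, z forward; pixel columns grow to the right and rows downward; lengths in m; the calibration is good to about 2 mm. A picture is of the moment at which its call begins. camera_model takes no time and is no camera call.
- job_done(): hands the job in; it is judged then, once.
The state is a dict: "t": time; "joints": joint angles; "joint_vel": joint speeds; "joint_efforts": joint torques, N m; "ee_pos": TCP position; "orientation": TCP orientation; "wrist_force": force on the tool from outside, world axes, zero at the start; "wrist_torque": the same for the moment, N m; "gripper_width": finger opening in m; "finger_force": force on a finger pad.
Only numpy, scipy, OpenCV 4.12 (cv2) and the standard library are available. Lean on these libraries where they do the work, as an engineer would, in place of code of your own. Each camera call takes 0.05 s, during which the arm holds its last target. There are 200 camera calls.

### The job

The griddle is wanted on the two-burner gas hob, but the lidded casserole stands over its place, the pan support with the rectangular recess. Slide the casserole sideways along the supports, without lifting it, tipping it or losing its lid, until it stands centred over the other burner. Then lower the griddle gently into the freed recess, without letting it drop, until it lies flat and fully home, and leave everything else where it stands.

Things in the scene. Friction and masses are not known exactly. Their poses are not given: they have to be found in the camera images.
- gas_hob: table-top gas hob, a steel tray 260 mm deep (x) by 490 mm wide (y), 40 mm high, fixed; two black knobs on its front; origin under its centre on the worktop. The two burners lie 22 mm behind the centre line (x = +22) and 120 mm to either side (y = -120, +120).
- support_recess: dark cast-iron pan support 210 (x) by 236 (y) by 30 mm high, fixed over the left or the right burner; origin under its centre on the tray top. Its two rails along y (x 62 to 77 mm either side) run on in line with the other support's, 4 mm apart, all tops level. Between them a centred rectangular recess 125 (x) by 185 (y) mm, ledge 10 mm below the rail tops, under the casserole at first.
- recess_floor (a point): centre of the recess at the height of its ledge; the griddle's origin comes here when seated. Axes as support_recess.
- support_plain: the other cast-iron pan support, same outer size, rails and height, with four plain fingers and no recess; fixed over the other burner; origin under its centre on the tray top.
- burner_centre (a point): point at rail-top height over the middle of the plain support's burner: the casserole's new place.
- casserole: low steel casserole 180 mm across and 65 mm high, 0.65 to 0.95 kg with its lid, origin at the centre of its flat base; two black stub handles along its +x and -x, each 32 mm wide, 13 mm thick, 96 to 132 mm from the centre, their middle 50 mm above the base. Its base (164 mm across) rests on the two rails.
- lid: loose flat steel lid of the casserole, 183 mm across, origin at the centre of the face that rests on its rim; a skirt reaches 7 mm into the pan with 5 mm play; its round knob ends 28 mm above the rim.
- griddle: dark iron griddle plate 180 mm long (x) by 120 mm wide (y), 14 mm thick, lower edges bevelled 4 mm, 0.65 kg; a steel hoop handle arches over it along x; origin at the centre of its underside. Starts flat on the worktop right of the hob. Fits the recess either way round, its x along the support's y, with 2.5 mm play on each side.
- griddle_grip (a point): middle of the wooden grip on the griddle's hoop, 62 mm above the underside, at the centre; the grip is 90 mm long (along the griddle's x), 16 mm wide and 18 mm high.
- salt_shaker: bystander: salt shaker 44 mm across, 90 mm high, standing in front between hob and griddle; origin under its centre.
- pepper_mill: bystander: wooden pepper mill 58 mm across, 170 mm high, behind the hob; origin under its centre.
- mug: bystander: dark mug 84 mm across, 98 mm high, at the far right; origin under its centre.

How it is judged:
By the outcome, as a careful person would: the job done as asked, in the order asked, and still so for the second after the job is handed in, with the robot touching nothing.
It also fails if it takes over 61 s, if anything falls off the work surface, if the arm or the gripper's body presses on something with over 40 N, if the wrist force passes 120 N, or if a joint passes its speed limit or range.

## Working session

There is one attempt and no reset: what is moved stays moved. The work goes in short steps, Python scripts to look and compute and a shell command to move; the robot and the scene stay as the last step left them, time stands still between calls to the robot, and variables do not carry over. Pictures are saved under pics/ and viewed, at most 12 in all, crops included, and the job is handed in when it is done.

```bash
mkdir -p pics
cat > h.py <<'E'
import numpy as np, cv2
from workcell import observe, camera, camera_model
def snap(n,tag):
    p,d=camera(n); cv2.imwrite(f'pics/{tag}.png',p[:,:,::-1]); np.savez(f'pics/{tag}.npz',p=p,d=d); return p,d
def world(n,d):
    m=camera_model(n);K=np.array(m['K']);V=np.array(m['view'])
    v,u=np.mgrid[:d.shape[0],:d.shape[1]]
    P=np.stack([(u-K[0,2])/K[0,0]*d,(v-K[1,2])/K[1,1]*d,d],-1)
    return (P-V[:3,3])@V[:3,:3]
E
python3 - <<'E'
from h import *
for n in('top','side'): snap(n,n+'0')
print(observe())
for n in('top','side'): print(camera_model(n))
E
```

```text
{'t': 0.1, 'joints': array([ 1.28251074,  0.61583233, -0.01260677,  1.42469812,  0.00808913,
        1.1033978 , -0.04041555]), 'joint_vel': array([-2.61309900e-05, -1.18225552e-03,  6.62457556e-04, -4.36610799e-03,
       -1.40107005e-03, -5.66823512e-04, -9.03127103e-04]), 'joint_efforts': array([ 9.41061808e-04, -4.60042655e+01,  2.09832997e-01, -1.66245049e+01,
       -6.12278539e-02,  1.69206876e-02,  9.57354200e-05]), 'ee_pos': array([ 0.16810486, -0.62736518,  0.30170386]), 'orientation': array([-1.13148121e-03,  9.91442715e-01,  1.30537490e-01, -1.60825924e-04]), 'wrist_force': array([-0.2794537 ,  0.09239134, -0.30464319]), 'wrist_torque': array([-0.0352517 ,  0.01644273,  0.00348219]), 'finger_force': 0.0, 'gripper_width': 0.0931196802030322}
{'K': array([[425.42174669,   0.        , 256.62603676],
       [  0.        , 425.42174669, 192.0816509 ],
       [  0.        ,   0.        ,   1.        ]]), 'view': array([[-0.00190239, -0.99993987, -0.01080009, -0.17778821],
       [-0.98421894,  0.00378329, -0.17691456,  0.58951319],
       [ 0.17694478,  0.0102931 , -0.98416696,  1.24522115],
       [ 0.        ,  0.        ,  0.        ,  1.        ]])}
{'K': array([[458.69807463,   0.        , 257.74706403],
       [  0.        , 458.69807463, 195.49458739],
       [  0.        ,   0.        ,   1.        ]]), 'view': array([[ 0.95744169, -0.28799062,  0.01915239, -0.62141596],
       [-0.14678191, -0.54297173, -0.8268233 ,  0.07505743],
       [ 0.24851657,  0.78882388, -0.56213558,  1.58648868],
       [ 0.        ,  0.        ,  0.        ,  1.        ]])}
```

View pics/top0.png

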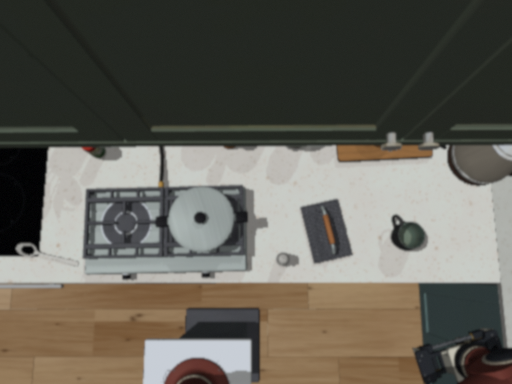

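View pics/side0.png

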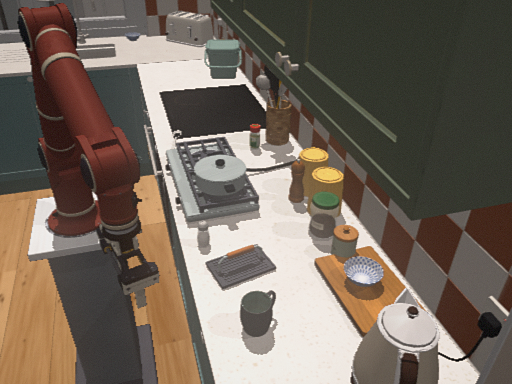

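The overview shows the hob on the left, with the casserole over its right burner at (201,218) and its handles at (162,222) and (245,216). The griddle is at (327,231), the salt shaker at (286,259), the mug at (408,235), and a cabinet overhangs the back.

Run:
```python
from h import *
z=np.load('pics/top0.npz');p=z['p'];d=z['d']
c=cv2.resize(p[175:285,75:265],None,fx=4,fy=4,interpolation=cv2.INTER_CUBIC);cv2.imwrite('pics/c1.png',np.clip(c[:,:,::-1]*1.5,0,255))
c=cv2.resize(p[190:275,270:360],None,fx=6,fy=6,interpolation=cv2.INTER_CUBIC);cv2.imwrite('pics/c2.png',np.clip(c[:,:,::-1]*1.8,0,255))
W=world('top',d); z=W[...,2]
print('cab',W[138,256],W[100,256],W[145,200], 'minz',z[100:146,:].min(axis=1)[::5])
x,y=W[...,0],W[...,1]
v,u=np.mgrid[:384,:512]
def st(m,n):
    pts=W[m]; 
    r=cv2.minAreaRect(pts[:,:2].astype(np.float32)*1000)
    print(n,m.sum(),pts.mean(0),np.median(pts[:,2]),r)
box=lambda a,b,c,e:(u>=a)&(u<=b)&(v>=c)&(v<=e)
st(box(155,255,180,260)&(z>.128)&(z<.15),'lidplane')
st(box(155,255,180,260)&(z>.15)&(z<.18),'knob')
st(box(150,255,180,260)&(z>.1)&(z<.22),'casserole all')
st(box(60,260,180,280)&(z>.025)&(z<.1),'hob')
st(box(60,260,180,280)&(z>.06)&(z<.078),'rails')
st(box(295,360,195,268)&(z>.007)&(z<.09),'griddle')
st(box(295,360,195,268)&(z>.05)&(z<.09),'grip')
st(box(275,297,248,270)&(z>.05),'salt')
st(box(385,430,210,255)&(z>.05),'mug')
print(W[240,180],W[265,100])
```

```text
cab [ 0.58279902 -0.18448507  0.61709798] [ 0.59164468 -0.18631034  0.76492266] [ 0.58155388 -0.08188533  0.58051895] minz [0.75773229 0.73972508 0.71952999 0.69821846 0.67536803 0.65501071
 0.63963714 0.61531246 0.5918827  0.56818988]
lidplane 3245 [ 0.49652687 -0.02343147  0.14149008] 0.14184135259309397 ((498.2646484375, -23.835464477539062), (183.66773986816406, 204.14871215820312), 42.5994873046875)
knob 121 [ 0.498007   -0.02232394  0.16214813] 0.16264455459994356 ((488.8059997558594, -14.437568664550781), (32.45735168457031, 56.87143325805664), 52.284297943115234)
casserole all 3607 [ 0.49653502 -0.0236261   0.14102918] 0.14169597432281145 ((496.7513732910156, -22.189697265625), (183.66773986816406, 217.4910888671875), 42.5994873046875)
hob 10445 [0.46323829 0.13383608 0.04979718] 0.0423299508948026 ((481.34759521484375, 97.06341552734375), (304.2371520996094, 486.48406982421875), 1.3491106033325195)
rails 3395 [0.49439095 0.11886369 0.06805893] 0.0682121261376925 ((499.226806640625, 99.79705810546875), (210.4486846923828, 476.98236083984375), 1.2165948152542114)
griddle 2206 
[... 155 characters left out ...]
701172)
grip 225 [ 0.47227193 -0.39110368  0.06770474] 0.06896059386903218 ((474.70556640625, -391.7484130859375), (144.3189697265625, 17.502809524536133), 13.338133811950684)
salt 126 [ 0.38548797 -0.25227605  0.12125974] 0.08551990520581668 ((383.4120178222656, -230.16799926757812), (35.97373962402344, 81.01887512207031), 8.651179313659668)
mug 477 [ 0.45539688 -0.60587497  0.11180327] 0.08488877363745212 ((441.5406494140625, -423.7213134765625), (107.41417694091797, 478.1353454589844), 6.891384124755859)
[0.43824959 0.03329355 0.14038772] [0.37092509 0.28968183 0.04167951][ WARN:0@0.384] global loadsave.cpp:1063 imwrite_ Unsupported depth image for selected encoder is fallbacked to CV_8U.
```

View pics/c1.png

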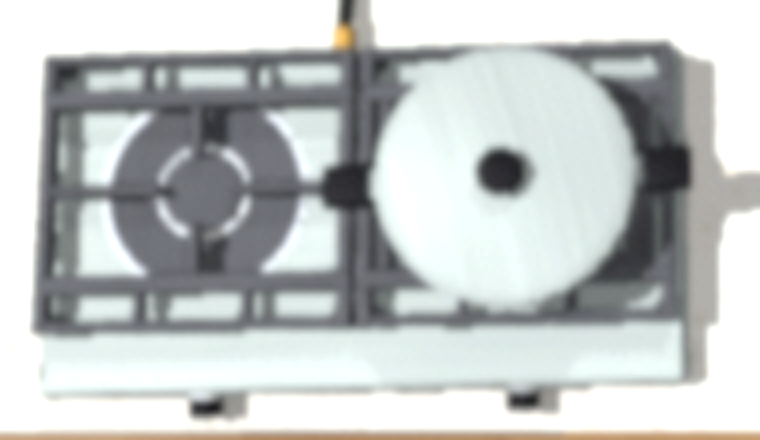

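View pics/c2.png

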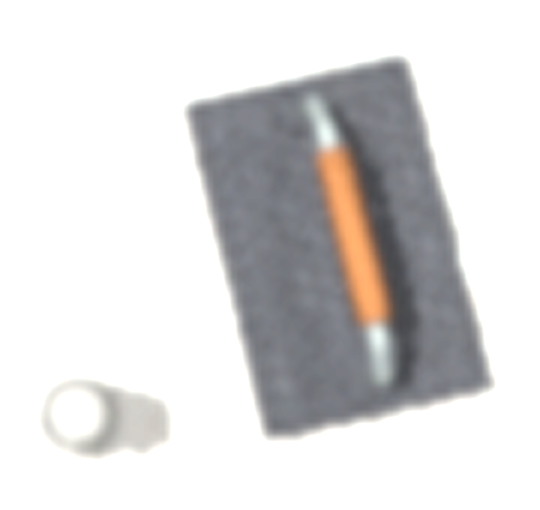

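Crop 1 (4x): knob at (503,170) and handles at (347,187) and (668,165), so the casserole is yawed about 4°. The hob's rear edge rises from row 58 to row 45. Crop 2 (6x): griddle corners at (190,105), (405,60), (490,385), (268,435), and the wooden grip runs from (332,150) to (375,322).

```bash
cat >> h.py <<'E'
def pix(n,uv,z):
    m=camera_model(n);K=np.array(m['K']);V=np.array(m['view']);R=V[:3,:3]
    uv=np.atleast_2d(np.array(uv,float)); r=np.c_[(uv-K[:2,2])/K[0,0],np.ones(len(uv))]@R
    c=-R.T@V[:3,3]; return (c+r*((z-c[2])/r[:,2])[:,None])*1000
E
python3 - <<'E'
from h import *
np.set_printoptions(suppress=True,precision=1)
z=np.load('pics/top0.npz');p=z['p'];d=z['d'];W=world('top',d)
c1=lambda a:(np.array(a)+.5)/4-.5+[75,175]
c2=lambda a:(np.array(a)+.5)/6-.5+[270,190]
print('knob',pix('top',c1([503,170]),.163),'handles',pix('top',c1([[347,187],[668,165]]),.1265))
print('outer ends',pix('top',c1([[322,188],[690,165]]),.1265))
g=pix('top',c2([[190,105],[405,60],[490,385],[268,435]]),.014);print('griddle',g,cv2.minAreaRect(g[:,:2].astype(np.float32)))
gp=pix('top',c2([[332,150],[375,322]]),.071);print('grip',gp,gp.mean(0),np.degrees(np.arctan2(*(gp[0]-gp[1])[[1,0]])))
r=pix('top',c1([[46,58],[672,42],[685,320],[36,330]]),.07);print('rails',r,cv2.minAreaRect(r[:,:2].astype(np.float32)))
m=(abs(W[...,2]-.14)<.006)&(abs(W[...,0]-.498)<.1)&(abs(W[...,1]+.023)<.093)
q=W[m][:,:2].astype(np.float32)*1000;print('lid',q.mean(0),cv2.minEnclosingCircle(q))
s=np.load('pics/side0.npz');Ws=world('side',s['d'])
m=(abs(Ws[...,2]-.14)<.006)&(abs(Ws[...,0]-.498)<.1)&(abs(Ws[...,1]+.023)<.1)
q=Ws[m]*1000;print('lid side',q.mean(0),np.ptp(q,0),cv2.minEnclosingCircle(q[:,:2].astype(np.float32)))
m=(abs(Ws[...,2]-.16)<.006)&(abs(Ws[...,0]-.498)<.05)&(abs(Ws[...,1]+.023)<.05);print('knob side',Ws[m].mean(0)*1000)
m=(Ws[...,2]>.055)&(Ws[...,2]<.08)&(abs(Ws[...,0]-.472)<.1)&(abs(Ws[...,1]+.391)<.1);q=Ws[m]*1000
print('grip side',q.mean(0),cv2.minAreaRect(q[:,:2].astype(np.float32)))
E
```

```text
knob [[499.4 -25.4 163. ]] handles [[ 492.    90.5  126.5]
 [ 507.  -137.5  126.5]]
outer ends [[ 491.4  108.3  126.5]
 [ 506.9 -153.1  126.5]]
griddle [[ 547.8 -318.    14. ]
 [ 571.  -430.2   14. ]
 [ 403.5 -467.4   14. ]
 [ 378.6 -354.1   14. ]] ((475.5075378417969, -392.23785400390625), (172.93280029296875, 116.0771255493164), 12.365629196166992)
grip [[ 516.9 -382.3   71. ]
 [ 432.2 -400.7   71. ]] [ 474.5 -391.5   71. ] 12.274307180287803
rails [[ 596.7  335.5   70. ]
 [ 607.2 -137.5   70. ]
 [ 399.8 -147.8   70. ]
 [ 393.6  328.8   70. ]] ((498.2569580078125, 93.82887268066406), (207.5721435546875, 478.8797912597656), 1.2609062194824219)
lid [496.5 -23.1] ((498.1009521484375, -22.203088760375977), 92.09992980957031)
lid side [494.5 -39.3 141.9] [182.8 189.8  11.9] ((498.9901123046875, -24.67273712158203), 94.95021057128906)
knob side [498.  -27.2 161.4]
grip side [ 472.1 -396.8   66.8] ((474.0662536621094, -394.28094482421875), (135.83160400390625, 21.795368194580078), 10.75860595703125)
```

```bash
cat >> h.py <<'E'
from scipy.spatial.transform import Rotation as Rn
def to(x,y,z,psi=None):
    """units still to go (tool axes) from the measured pose to TCP target in mm / deg"""
    o=observe();q=o['orientation'];R=Rn.from_quat([*q[1:],q[0]]).as_matrix()
    d=R.T@(np.array([x,y,z])/1000-o['ee_pos'])/.15; a=np.degrees(np.arctan2(R[1,0],R[0,0]))
    print('t',round(o['t'],2),'pos',(o['ee_pos']*1000).round(1),'psi',a.round(2),'slide',d.round(4),'spin',None if psi is None else round((a-psi)/45,4),'F',o['wrist_force'].round(1),'w',round(o['gripper_width']*1000,1),'tilt',np.degrees(R[:2,2]).round(2))
E
python3 -m handwheel '[{"slide":[0.216,-0.184,0],"spin":0,"fingers":0},{"slide":[0.216,-0.184,0],"spin":0,"fingers":0},{"slide":[0.216,-0.184,0],"spin":0,"fingers":0},{"slide":[0.216,-0.184,0],"spin":0,"fingers":0},{"slide":[0.216,-0.184,0],"spin":0,"fingers":0},{"slide":[0.216,-0.184,0],"spin":0,"fingers":0},{"slide":[0.216,-0.184,0],"spin":0,"fingers":0},{"slide":[0.216,-0.184,0],"spin":0,"fingers":0},{"slide":[0.216,-0.184,0],"spin":0,"fingers":0},{"slide":[0.216,-0.184,0],"spin":0,"fingers":0},{"slide":[0.216,-0.184,0],"spin":0,"fingers":0},{"slide":[0.216,-0.184,0],"spin":0,"fingers":0},{"slide":[0.216,-0.184,0],"spin":0,"fingers":0},{"slide":[0.216,-0.184,0],"spin":0,"fingers":0}]'
python3 -m handwheel '[{"slide":[0,0,0],"spin":-0.22,"fingers":0},{"slide":[0,0,0],"spin":-0.22,"fingers":0},{"slide":[0,0,0],"spin":-0.22,"fingers":0},{"slide":[0,0,0],"spin":-0.22,"fingers":0},{"slide":[0,0,0],"spin":-0.22,"fingers":0},{"slide":[0,0,0],"spin":-0.22,"fingers":0},{"slide":[0,0,0],"spin":-0.22,"fingers":0},{"slide":[0,0,0],"spin":-0.21,"fingers":0},{"slide":[0,0,0],"spin":0,"fingers":0},{"slide":[0,0,0],"spin":0,"fingers":0}]'
python3 -c "
from h import *
to(506.5,-137.5,186,93.7);print(observe()['joints'].round(2));snap('top','top1')"
```

```text
t: 1.85
ee_pos: [0.5068, -0.136, 0.3024]
orientation: [-0.0, 0.991, 0.13, -0.0]
wrist_force: [-0.4, -0.7, -0.3]
gripper_width: 0.0929
finger_force: 0.0
t: 3.1
ee_pos: [0.5062, -0.1372, 0.3026]
orientation: [-0.0, 0.685, 0.729, -0.0]
wrist_force: [0.6, 0.2, 0.3]
gripper_width: 0.093
finger_force: 0.0
t 3.1 pos [ 506.2 -137.2  302.6] psi 93.61 slide [-0.002   0.0021  0.7771] spin -0.0021 F [0.6 0.2 0.3] w 93.0 tilt [-0.03  0.01]
[ 0.54  0.45 -0.46  1.78  0.24  0.97  0.04]
```

View pics/top1.png

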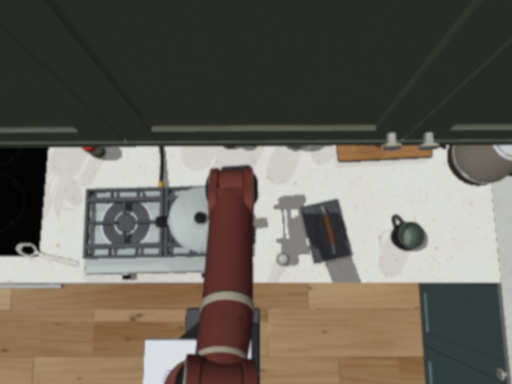

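The arm is now over the right handle and hides the gripper. I'll descend and grip.

```bash
python3 -m handwheel '[{"slide":[0,0,0.08],"spin":0,"fingers":0},{"slide":[0,0,0.08],"spin":0,"fingers":0},{"slide":[0,0,0.08],"spin":0,"fingers":0},{"slide":[0,0,0.08],"spin":0,"fingers":0},{"slide":[0,0,0.08],"spin":0,"fingers":0},{"slide":[0,0,0.08],"spin":0,"fingers":0},{"slide":[0,0,0.08],"spin":0,"fingers":0},{"slide":[0,0,0.08],"spin":0,"fingers":0},{"slide":[0,0,0.08],"spin":0,"fingers":0},{"slide":[0,0,0.06],"spin":0,"fingers":0},{"slide":[0,0,0],"spin":0,"fingers":0.3},{"slide":[0,0,0],"spin":0,"fingers":0.5},{"slide":[0,0,0],"spin":0,"fingers":0.6},{"slide":[0,0,0],"spin":0,"fingers":0.7},{"slide":[0,0,0],"spin":0,"fingers":0.8},{"slide":[0,0,0],"spin":0,"fingers":0.9},{"slide":[0,0,0],"spin":0,"fingers":0.9}]'
python3 -c "
from h import *
to(506.5,-137.5,186,93.7);snap('side','side1')
c=cv2.imread('pics/side1.png')[110:240,150:320];cv2.imwrite('pics/side1c.png',cv2.resize(c,None,fx=4,fy=4,interpolation=2))"
```

```text
t: 5.28
ee_pos: [0.5058, -0.1373, 0.1857]
orientation: [-0.001, 0.684, 0.73, -0.001]
wrist_force: [-1.7, 0.3, 0.9]
gripper_width: 0.0318
finger_force: 30.0
t 5.28 pos [ 505.8 -137.3  185.7] psi 93.74 slide [-0.0017  0.0047 -0.0019] spin 0.0008 F [-1.7  0.3  0.9] w 31.8 tilt [-0.09 -0.01]
```

View pics/side1c.png

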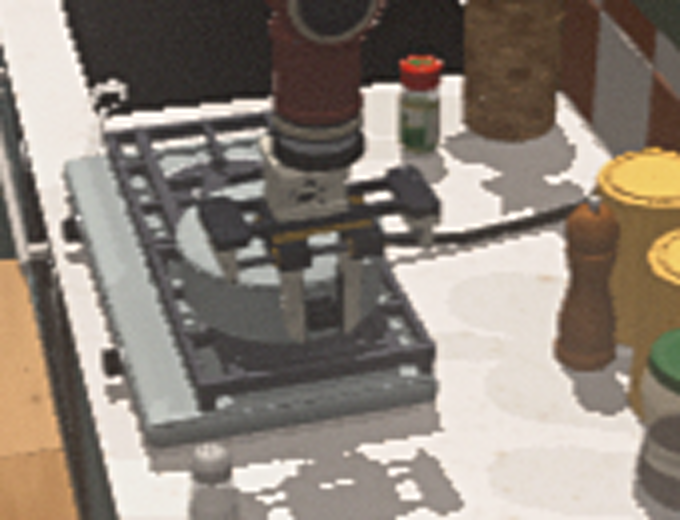

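Run:
```python
from h import *
np.set_printoptions(suppress=True,precision=1)
c1=lambda a:(np.array(a)+.5)/4-.5+[75,175]
print('fingers cross',pix('top',c1([[209,190]]),.07),'gap',pix('top',c1([[350,80],[356,300]]),.07), 'support sides L,R at mid', pix('top',c1([[43,190],[682,180]]),.07),'tray near',pix('top',c1([[42,375],[684,375]]),.04))
ths=np.radians(1.2);R=np.array([[np.cos(ths),-np.sin(ths)],[np.sin(ths),np.cos(ths)]])
for n in('top','side'):
    W=world(n,np.load(f'pics/{n}0.npz')['d'])
    for zr in((.066,.074),(.036,.044)):
        m=(abs(W[...,2]-sum(zr)/2)<.004)&(W[...,0]>.3)&(W[...,0]<.65)&(W[...,1]>-.2)&(W[...,1]<.4)
        q=W[m][:,:2]*1000@R
        print(n,zr,np.percentile(q,[.1,.5,1,99,99.5,99.9],axis=0).T)
        # histograms per edge: medians of extremes by strip
        e=[(q[(abs(q[:,0]-s)<4),1].min(),q[(abs(q[:,0]-s)<4),1].max()) for s in range(420,600,20)]
        print(' yext',np.median(e,0), end=' ')
        e=[(q[(abs(q[:,1]-s)<4),0].min(),q[(abs(q[:,1]-s)<4),0].max()) for s in range(-80,300,20)]
        a=np.array(e);print('xext',np.median(a,0),'slope max',np.polyfit(range(-80,300,20),a[:,1],1)[0]*57.3,'slope min',np.polyfit(range(-80,300,20),a[:,0],1)[0]*57.3)
```

```text
fingers cross [[496.3 206.7  70. ]] gap [[579.  104.7  70. ]
 [414.9  94.1  70. ]] support sides L,R at mid [[ 496.7  330.8   70. ]
 [ 502.7 -145.3   70. ]] tray near [[ 361.1  334.4   40. ]
 [ 360.2 -146.1   40. ]]
top (0.066, 0.074) [[ 396.1  396.4  396.7  604.9  605.2  605.6]
 [-149.1 -148.4 -147.9  324.1  325.1  326.1]]
 yext [-148.   323.9] xext [397.6 604.2] slope max 0.038495971113367444 slope min -0.12863870997174928
top (0.036, 0.044) [[ 337.2  349.4  352.4  598.7  599.3  600. ]
 [-153.9 -152.6 -151.6  320.3  322.6  327.4]]
 yext [-152.9  320.4] xext [352.6 598.4] slope max 24.48217338354835 slope min 0.3889422268313612
side (0.066, 0.074) [[ 396.2  396.5  396.6  605.3  605.8  606.3]
 [-155.5 -154.3 -153.4  323.8  326.4  328.5]]
 yext [-152.4  323. ] xext [399.  601.5] slope max 9.217792221119238 slope min -0.21631079985707632
side (0.036, 0.044) [[ 334.3  340.4  345.3  602.5  603.2  604.6]
 [-162.5 -160.2 -158.3  325.   328.2  332.3]]
 yext [-157.4  324.4] xext [353.1 449.1] slope max 1.8028259183908342 slope min 0.5486657845415119
```

```bash
python3 -m handwheel '[{"slide":[0.03,0.002,0],"spin":0,"fingers":0.9},{"slide":[0.05,0.003,0],"spin":0,"fingers":0.9},{"slide":[0.07,0.004,0],"spin":0,"fingers":0.9},{"slide":[0.07,0.004,0],"spin":0,"fingers":0.9},{"slide":[0.07,0.004,0],"spin":0,"fingers":0.9},{"slide":[0.07,0.004,0],"spin":0,"fingers":0.9},{"slide":[0.07,0.004,0],"spin":0,"fingers":0.9},{"slide":[0.07,0.004,0],"spin":0,"fingers":0.9},{"slide":[0.07,0.004,0],"spin":0,"fingers":0.9},{"slide":[0.07,0.004,0],"spin":0,"fingers":0.9}]'
python3 -c "
from h import *
to(503.7,104.7,185.7,93.74)"
```

```text
t: 6.58
ee_pos: [0.5055, -0.0403, 0.1857]
orientation: [-0.0, 0.684, 0.73, -0.0]
wrist_force: [-0.4, -4.4, 1.0]
gripper_width: 0.0317
finger_force: 30.0
t 6.58 pos [505.5 -40.3 185.7] psi 93.76 slide [9.652e-01 5.130e-02 3.000e-04] spin 0.0004 F [-0.4 -4.4  1. ] w 31.7 tilt [-0.01  0.  ]
```

```bash
python3 -m handwheel '[{"slide":[0.07,0.004,0],"spin":0,"fingers":0.9},{"slide":[0.07,0.004,0],"spin":0,"fingers":0.9},{"slide":[0.07,0.004,0],"spin":0,"fingers":0.9},{"slide":[0.07,0.004,0],"spin":0,"fingers":0.9},{"slide":[0.07,0.004,0],"spin":0,"fingers":0.9},{"slide":[0.07,0.004,0],"spin":0,"fingers":0.9},{"slide":[0.07,0.004,0],"spin":0,"fingers":0.9},{"slide":[0.07,0.004,0],"spin":0,"fingers":0.9},{"slide":[0.07,0.004,0],"spin":0,"fingers":0.9},{"slide":[0.07,0.004,0],"spin":0,"fingers":0.9},{"slide":[0.07,0.004,0],"spin":0,"fingers":0.9},{"slide":[0.07,0.004,0],"spin":0,"fingers":0.9},{"slide":[0.06,0.003,0],"spin":0,"fingers":0.9},{"slide":[0.04,0.002,0],"spin":0,"fingers":0.9},{"slide":[0,0,0],"spin":0,"fingers":0.9},{"slide":[0,0,0],"spin":0,"fingers":0.9}]'
python3 - <<'E'
from h import *
np.set_printoptions(suppress=True,precision=1)
to(503.7,104.7,185.7,93.74)
p,d=snap('side','side2');p2,dt=snap('top','top2')
ths=np.radians(1.2);R=np.array([[np.cos(ths),-np.sin(ths)],[np.sin(ths),np.cos(ths)]])
for n,D in(('side',d),('top',dt)):
    W=world(n,D);m=(abs(W[...,2]-.14)<.006)&(abs(W[...,0]-.496)<.1)&(W[...,1]>.122)&(W[...,1]<.33)
    q=(W[m][:,:2]*1000).astype(np.float32);print('lid',n,q.mean(0),q.min(0),q.max(0),W[m][:,2].std())
    m=(abs(W[...,2]-.16)<.006)&(abs(W[...,0]-.496)<.04)&(abs(W[...,1]-.218)<.04);print('knob',W[m].mean(0)*1000,m.sum())
E
python3 -c "
import cv2
c=cv2.imread('pics/top2.png')[175:285,75:265];cv2.imwrite('pics/top2c.png',cv2.convertScaleAbs(cv2.resize(c,None,fx=4,fy=4,interpolation=2),alpha=1.6))"
```

```text
t: 8.57
ee_pos: [0.5042, 0.1018, 0.1858]
orientation: [-0.001, 0.683, 0.73, 0.001]
wrist_force: [0.6, 1.2, -2.2]
gripper_width: 0.0315
finger_force: 30.0
t 8.57 pos [504.2 101.8 185.8] psi 93.81 slide [ 0. -0.  0.] spin 0.0016 F [ 0.6  1.2 -2.2] w 31.5 tilt [0.  0.2]
lid side [472.8 173.6] [406.9 122.3] [590.3 266.4] 0.00304346234643808
knob [nan nan nan] 0
lid top [481.3 269.9] [408.4 232.8] [584.3 308.2] 0.002624054092195577
knob [nan nan nan] 0<stdin>:9: RuntimeWarning: Mean of empty slice.
  ret = um.true_divide(
```

View pics/top2c.png

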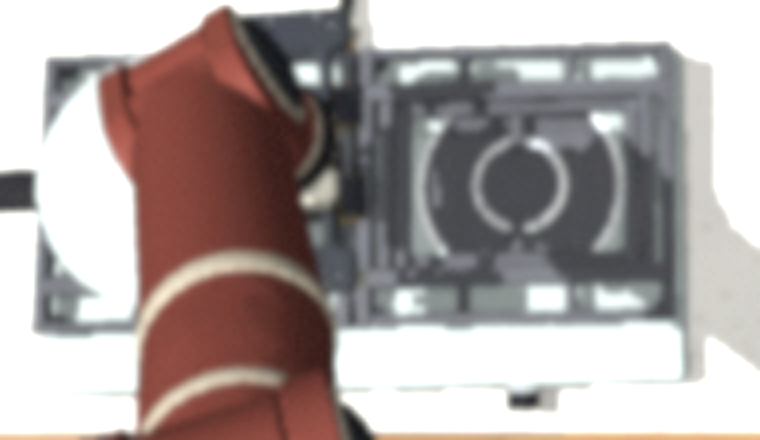

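The recess is clear: its burner is at (520,185) in the crop, and the lid's left edge is at column 38. The estimate says 1–2 mm more, so I'll nudge, release, rise and move aside to verify.

```bash
python3 -m handwheel '[{"slide":[0.012,0,0],"spin":0,"fingers":0.9},{"slide":[0,0,0],"spin":0,"fingers":0.9},{"slide":[0,0,0],"spin":0,"fingers":0.5},{"slide":[0,0,0],"spin":0,"fingers":0.2},{"slide":[0,0,0],"spin":0,"fingers":0},{"slide":[0,0,0],"spin":0,"fingers":0},{"slide":[0,0,0],"spin":0,"fingers":0},{"slide":[0,0,-0.05],"spin":0,"fingers":0},{"slide":[0,0,-0.1],"spin":0,"fingers":0},{"slide":[0,0,-0.2],"spin":0,"fingers":0},{"slide":[0,0,-0.2],"spin":0,"fingers":0},{"slide":[0,0,-0.2],"spin":0,"fingers":0}]'
python3 -c "
from h import *
to(475,-391.5,260,12.3)"
```

```text
t: 10.18
ee_pos: [0.5042, 0.1021, 0.3005]
orientation: [0.0, 0.684, 0.73, 0.001]
wrist_force: [-0.1, 0.2, -0.4]
gripper_width: 0.0933
finger_force: 0.0
t 10.18 pos [504.2 102.1 300.5] psi 93.76 slide [-3.2709 -0.4102  0.2682] spin 1.8103 F [-0.1  0.2 -0.4] w 93.3 tilt [0.08 0.02]
```

```bash
python3 -m handwheel '[{"slide":[-0.192,-0.024,0],"spin":0,"fingers":0},{"slide":[-0.192,-0.024,0],"spin":0,"fingers":0},{"slide":[-0.192,-0.024,0],"spin":0,"fingers":0},{"slide":[-0.192,-0.024,0],"spin":0,"fingers":0},{"slide":[-0.192,-0.024,0],"spin":0,"fingers":0},{"slide":[-0.192,-0.024,0],"spin":0,"fingers":0},{"slide":[-0.192,-0.024,0],"spin":0,"fingers":0},{"slide":[-0.192,-0.024,0],"spin":0,"fingers":0},{"slide":[-0.192,-0.024,0],"spin":0,"fingers":0},{"slide":[-0.192,-0.024,0],"spin":0,"fingers":0},{"slide":[-0.192,-0.024,0],"spin":0,"fingers":0},{"slide":[-0.192,-0.024,0],"spin":0,"fingers":0},{"slide":[-0.192,-0.024,0],"spin":0,"fingers":0},{"slide":[-0.192,-0.024,0],"spin":0,"fingers":0},{"slide":[-0.192,-0.024,0],"spin":0,"fingers":0},{"slide":[-0.192,-0.024,0],"spin":0,"fingers":0},{"slide":[-0.192,-0.024,0],"spin":0,"fingers":0}]'
python3 -m handwheel '[{"slide":[0,0,0],"spin":0.2,"fingers":0},{"slide":[0,0,0],"spin":0.2,"fingers":0},{"slide":[0,0,0],"spin":0.2,"fingers":0},{"slide":[0,0,0],"spin":0.2,"fingers":0},{"slide":[0,0,0],"spin":0.2,"fingers":0},{"slide":[0,0,0],"spin":0.2,"fingers":0},{"slide":[0,0,0],"spin":0.2,"fingers":0},{"slide":[0,0,0],"spin":0.2,"fingers":0},{"slide":[0,0,0],"spin":0.2,"fingers":0},{"slide":[0,0,0],"spin":0,"fingers":0}]'
python3 - <<'E'
from h import *
to(475,-391.5,260,12.3)
np.set_printoptions(suppress=True,precision=1)
p,d=snap('side','side3');p2,dt=snap('top','top3')
ths=np.radians(1.2);R=np.array([[np.cos(ths),-np.sin(ths)],[np.sin(ths),np.cos(ths)]])
for n,D in(('top',dt),('side',d)):
    W=world(n,D);S=W.copy();S[...,:2]=W[...,:2]@R;S*=1000
    m=(abs(W[...,2]-.14)<.006)&(abs(W[...,0]-.496)<.093)&(W[...,1]>.122)&(W[...,1]<.312)
    q=S[m][:,:2].astype(np.float32);print('lid (hob-rot)',n,q.mean(0),q.min(0),q.max(0),cv2.minEnclosingCircle(q))
    m=(abs(W[...,2]-.16)<.006)&(abs(W[...,0]-.496)<.04)&(abs(W[...,1]-.218)<.04);print('knob',S[m].mean(0),m.sum())
    # recess map: rail/support top points on the right support
    m=(abs(S[...,2]-70)<5)&(abs(S[...,0]-501)<112)&(S[...,1]>-165)&(S[...,1]<340);q=S[m]
    e=lambda k,s,f:f(q[(abs(q[:,1-k]-s)<4),k])
    print('support y ext',[ (round(e(1,s,np.min)),round(e(1,s,np.max))) for s in range(410,600,20)])
    print('support x ext',[ (round(e(0,s,np.min)),round(e(0,s,np.max))) for s in range(-130,320,30)])
    for s in range(-100,80,30):
        l=q[(abs(q[:,1]-s)<4)&(abs(q[:,0]-500)<75)]; print(s,'inner rails', l[l[:,0]<500,0].max() if (l[:,0]<500).any() else 0, l[l[:,0]>500,0].min() if (l[:,0]>500).any() else 0)
c=p2[175:285,75:265];cv2.imwrite('pics/top3c.png',cv2.convertScaleAbs(cv2.resize(c,None,fx=4,fy=4,interpolation=2)[:,:,::-1],alpha=1.6))
E
```

```text
t: 12.3
ee_pos: [0.4751, -0.3914, 0.2996]
orientation: [0.001, 0.684, 0.73, 0.0]
wrist_force: [0.3, 0.7, 0.2]
gripper_width: 0.0927
finger_force: 0.0
t: 13.55
ee_pos: [0.4754, -0.3903, 0.2993]
orientation: [0.0, 0.994, 0.112, 0.001]
wrist_force: [0.7, -0.0, -0.5]
gripper_width: 0.0931
finger_force: 0.0
t 13.55 pos [ 475.4 -390.3  299.3] psi 12.89 slide [-0.0049  0.0072  0.2622] spin 0.0131 F [ 0.7 -0.  -0.5] w 93.1 tilt [ 0.07 -0.02]
lid (hob-rot) top [499.6 204.4] [409.9 115.1] [591.8 297.4] ((500.7909851074219, 205.53660583496094), 92.23076629638672)
knob [500.8 204.8 161.7] 116
support y ext [(-148, 325), (-148, 325), (-149, 327), (-149, 324), (-149, 325), (-147, 87), (-147, 98), (-147, 324), (-148, 325), (-148, 324)]
support x ext [(396, 606), (397, 603), (397, 604), (401, 605), (396, 605), (397, 603), (397, 603), (398, 605), (399, 605), (397, 603), (397, 604), (398, 605), (399, 405), (397, 603), (397, 604)]
-100 inner rails 437.76227185719864 563.0623744778887
-70 inner rails 438.6757779639022 563.7474895572469
-40 inner rails 436.28641936395485 564.4293998551508
-10 inner rails 439.90011595380355 564.9565162631872
20 inner rails 437.76027247908934 563.381440150276
50 inner rails 438.54060524533986 555.0677455117382
lid (hob-rot) side [494.3 188.1] [411.6 112.8] [588.1 295.1] ((501.80767822265625, 203.632568359375), 96.13166809082031)
knob [501.1 198.4 162.1] 35Traceback (most recent call last):
  File "<stdin>", line 14, in <module>
  File "<stdin>", line 13, in <lambda>
    return _wrapreduction(a, np.minimum, 'min', axis, None, out,
                          keepdims=keepdims, initial=initial, where=where)
    return ufunc.reduce(obj, axis, dtype, out, **passkwargs)
           ~~~~~~~~~~~~^^^^^^^^^^^^^^^^^^^^^^^^^^^^^^^^^^^^^
ValueError: zero-size array to reduction operation minimum which has no identity
```

```bash
python3 -m handwheel '[{"slide":[-0.003,0.008,0.15],"spin":0.013,"fingers":0.3},{"slide":[0,0,0.15],"spin":0,"fingers":0.3},{"slide":[0,0,0.15],"spin":0,"fingers":0.3},{"slide":[0,0,0.15],"spin":0,"fingers":0.3},{"slide":[0,0,0.12],"spin":0,"fingers":0.3},{"slide":[0,0,0.12],"spin":0,"fingers":0.3},{"slide":[0,0,0.12],"spin":0,"fingers":0.3},{"slide":[0,0,0.1],"spin":0,"fingers":0.3},{"slide":[0,0,0.09],"spin":0,"fingers":0.3},{"slide":[0,0,0],"spin":0,"fingers":0.5},{"slide":[0,0,0],"spin":0,"fingers":0.7},{"slide":[0,0,0],"spin":0,"fingers":0.8},{"slide":[0,0,0],"spin":0,"fingers":0.9},{"slide":[0,0,0],"spin":0,"fingers":1},{"slide":[0,0,0],"spin":0,"fingers":1},{"slide":[0,0,0],"spin":0,"fingers":1}]'
python3 - <<'E'
from h import *
to(475,-391.5,127,12.3)
np.set_printoptions(suppress=True,precision=1)
z=np.load('pics/top3.npz');dt=z['d'];W=world('top',dt)
def line(th):
    R=np.array([[np.cos(th),-np.sin(th)],[np.sin(th),np.cos(th)]]);S=W.copy();S[...,:2]=W[...,:2]@R;return S*1000
S=line(np.radians(1.2))
m=(abs(S[...,2]-70)<6)&(abs(S[...,0]-501)<112)&(S[...,1]>-165)&(S[...,1]<100);q=S[m]
for nm,lo,hi,f in(('front out',390,430,np.min),('rear out',570,615,np.max),('inner f',425,450,np.max),('inner r',555,575,np.min)):
    ys=np.arange(-135,75,6);v=[]
    for s in ys:
        l=q[(abs(q[:,1]-s)<3)&(q[:,0]>lo)&(q[:,0]<hi),0];v.append(f(l) if len(l) else np.nan)
    v=np.array(v);k=np.isfinite(v)&(abs(v-np.nanmedian(v))<2.5);c=np.polyfit(ys[k],v[k],1);print(nm,k.sum(),'slope deg',np.degrees(c[0]).round(2),'med',np.median(v[k]))
for xs in (460,480,520,540):
    l=S[(abs(S[...,0]-xs)<2.5)&(S[...,1]>-160)&(S[...,1]<110)];l=l[l[:,1].argsort()]
    print(xs,[(int(a),int(b)) for a,b in l[:,1:]][:26],[(int(a),int(b)) for a,b in l[:,1:] if a>40])
p2=z['p'];c=p2[175:285,150:265];cv2.imwrite('pics/top3c.png',cv2.convertScaleAbs(cv2.resize(c,None,fx=5,fy=5,interpolation=2)[:,:,::-1],alpha=2))
E
```

```text
t: 15.65
ee_pos: [0.475, -0.3914, 0.126]
orientation: [-0.0, 0.994, 0.106, -0.0]
wrist_force: [-1.1, 1.9, 3.1]
gripper_width: 0.0155
finger_force: 30.0
t 15.65 pos [ 475.  -391.4  126. ] psi 12.19 slide [-0.0001  0.001  -0.0067] spin -0.0024 F [-1.1  1.9  3.1] w 15.5 tilt [-0.02  0.05]
front out 34 slope deg 0.2 med 397.1081763957542
rear out 34 slope deg 0.04 med 603.8950662775532
inner f 23 slope deg -0.02 med 437.95052506681463
inner r 26 slope deg 0.09 med 563.6326588396773
460 [(-158, 4), (-158, -1), (-156, 24), (-153, 39), (-153, 32), (-150, 41), (-148, 67), (-148, 62), (-145, 68), (-142, 67), (-139, 69), (-139, 66), (-135, 38), (-133, 68), (-133, 66), (-131, 68), (-130, 66), (-128, 70), (-128, 69), (-125, 67), (-121, 61), (-121, 59), (-118, 62), (-118, 58), (-115, 59), (-115, 57)] [(40, 39), (40, 37), (42, 42), (44, 34), (46, 40), (46, 38), (48, 60), (48, 57), (49, 40), (49, 39), (50, 64), (51, 61), (53, 63), (57, 60), (60, 58), (60, 71), (61, 67), (64, 68), (64, 67), (67, 69), (67, 67), (70, 67), (71, 64), (75, 59), (76, 69), (80, 65), (80, 74), (85, 69), (90, 57), (90, 57), 
[... 1524 characters left out ...]
, (107, 126)]
540 [(-159, 0), (-156, 2), (-156, 0), (-154, 35), (-154, 32), (-151, 38), (-151, 38), (-149, 43), (-148, 40), (-147, 72), (-147, 70), (-144, 69), (-144, 65), (-141, 70), (-141, 66), (-136, 42), (-133, 38), (-132, 70), (-132, 67), (-129, 71), (-129, 67), (-126, 72), (-126, 68), (-122, 62), (-119, 62), (-116, 62)] [(40, 43), (41, 37), (44, 38), (44, 36), (45, 45), (48, 61), (49, 58), (50, 38), (52, 57), (53, 55), (55, 60), (55, 59), (58, 60), (58, 59), (61, 59), (61, 57), (61, 71), (65, 69), (68, 69), (75, 65), (75, 62), (76, 43), (77, 41), (77, 69), (77, 66), (80, 69), (82, 71), (90, 64), (91, 44), (92, 57), (92, 70), (92, 42), (96, 64), (98, 68), (99, 63), (108, 41), (108, 40)]
```

View pics/top3c.png

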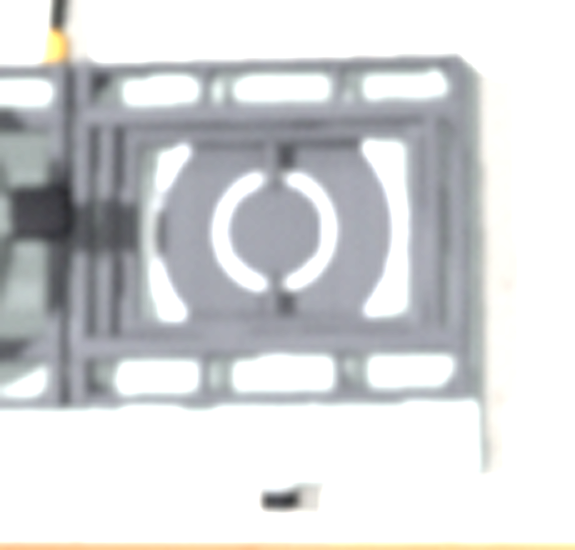

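The enlarged crop shows the empty rectangular recess, columns 113–440 and rows 120–345. Depth gives its centre at about (501.5, -21.0) mm with yaw 1.25°. The griddle is gripped (15.5 mm opening), so I'll lift.

```bash
python3 -m handwheel '[{"slide":[0,0,-0.03],"spin":0,"fingers":1},{"slide":[0,0,-0.06],"spin":0,"fingers":1},{"slide":[0,0,-0.1],"spin":0,"fingers":1},{"slide":[0,0,-0.15],"spin":0,"fingers":1},{"slide":[0,0,-0.2],"spin":0,"fingers":1},{"slide":[0,0,-0.2],"spin":0,"fingers":1},{"slide":[0,0,-0.2],"spin":0,"fingers":1},{"slide":[0,0,-0.15],"spin":0,"fingers":1},{"slide":[0,0,-0.07],"spin":0,"fingers":1},{"slide":[0,0,0],"spin":0,"fingers":1}]'
python3 - <<'E'
from h import *
to(501.5,-21.0,300,91.25)
np.set_printoptions(suppress=True,precision=1)
p,d=snap('side','side4');W=world('side',d)*1000
m=(W[...,2]>150)&(W[...,2]<205)&(abs(W[...,0]-475)<130)&(abs(W[...,1]+391)<110);q=W[m]
k=q[q[:,2]<200];A=np.c_[k[:,:2],np.ones(len(k))];print(len(k),'z med',np.median(k[:,2]),'plane',np.degrees(np.linalg.lstsq(A,k[:,2],rcond=None)[0][:2]),cv2.minAreaRect(k[:,:2].astype(np.float32)))
cv2.imwrite('pics/side4c.png',cv2.resize(p[150:330,150:320],None,fx=3.3,fy=3.3,interpolation=2)[:,:,::-1])
E
```

```text
t: 16.9
ee_pos: [0.4749, -0.3919, 0.3004]
orientation: [0.0, 0.994, 0.106, 0.0]
wrist_force: [0.9, -0.1, -6.3]
gripper_width: 0.016
finger_force: 30.0
t 16.9 pos [ 474.9 -391.9  300.4] psi 12.16 slide [ 6.9390e-01 -2.3797e+00  1.3000e-03] spin -1.7575 F [ 0.9 -0.1 -6.3] w 16.0 tilt [ 0.06 -0.04]
1646 z med 187.56169422646235 plane [0.2 0.7] ((474.75042724609375, -394.71820068359375), (180.9687042236328, 123.35071563720703), 12.333984375)
```

View pics/side4c.png

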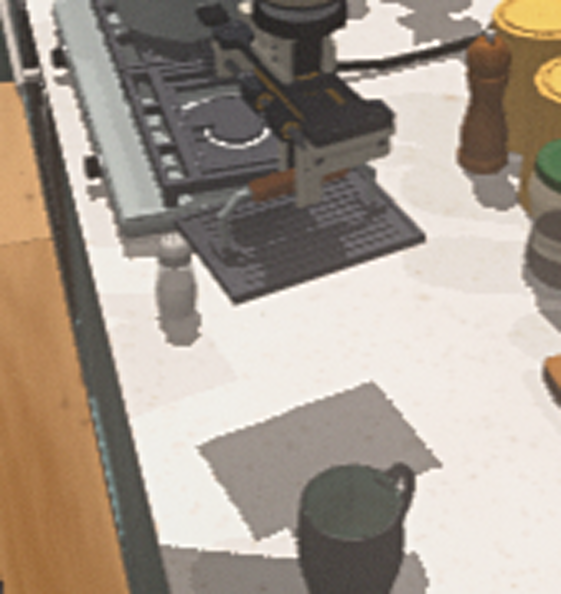

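The griddle hangs level in the grip and clear of the salt shaker; the measured centre matches the tool within about 1 mm. Next I'll carry it over and turn it.

```bash
python3 -m handwheel '[{"slide":[0.022,-0.07,0],"spin":0,"fingers":1},{"slide":[0.044,-0.15,0],"spin":0,"fingers":1},{"slide":[0.044,-0.15,0],"spin":0,"fingers":1},{"slide":[0.044,-0.15,0],"spin":0,"fingers":1},{"slide":[0.044,-0.15,0],"spin":0,"fingers":1},{"slide":[0.044,-0.15,0],"spin":0,"fingers":1},{"slide":[0.044,-0.15,0],"spin":0,"fingers":1},{"slide":[0.044,-0.15,0],"spin":0,"fingers":1},{"slide":[0.044,-0.15,0],"spin":0,"fingers":1},{"slide":[0.044,-0.15,0],"spin":0,"fingers":1},{"slide":[0.044,-0.15,0],"spin":0,"fingers":1},{"slide":[0.044,-0.15,0],"spin":0,"fingers":1},{"slide":[0.044,-0.15,0],"spin":0,"fingers":1},{"slide":[0.044,-0.15,0],"spin":0,"fingers":1},{"slide":[0.044,-0.15,0],"spin":0,"fingers":1},{"slide":[0.044,-0.15,0],"spin":0,"fingers":1},{"slide":[0.022,-0.06,0],"spin":0,"fingers":1},{"slide":[0,0,0],"spin":0,"fingers":1}]'
python3 -m handwheel '[{"slide":[0,0,0],"spin":-0.1,"fingers":1},{"slide":[0,0,0],"spin":-0.16,"fingers":1},{"slide":[0,0,0],"spin":-0.16,"fingers":1},{"slide":[0,0,0],"spin":-0.16,"fingers":1},{"slide":[0,0,0],"spin":-0.16,"fingers":1},{"slide":[0,0,0],"spin":-0.16,"fingers":1},{"slide":[0,0,0],"spin":-0.16,"fingers":1},{"slide":[0,0,0],"spin":-0.16,"fingers":1},{"slide":[0,0,0],"spin":-0.16,"fingers":1},{"slide":[0,0,0],"spin":-0.16,"fingers":1},{"slide":[0,0,0],"spin":-0.16,"fingers":1},{"slide":[0,0,0],"spin":-0.06,"fingers":1},{"slide":[0,0,0],"spin":0,"fingers":1},{"slide":[0,0,0],"spin":0,"fingers":1}]'
python3 - <<'E'
from h import *
to(501.5,-21.0,200,91.25)
E
```

```text
t: 19.2
ee_pos: [0.5029, -0.0199, 0.2999]
orientation: [0.0, 0.994, 0.107, 0.0]
wrist_force: [-0.1, 0.2, -5.5]
gripper_width: 0.016
finger_force: 30.0
t: 20.95
ee_pos: [0.5029, -0.0216, 0.2997]
orientation: [0.0, 0.699, 0.715, -0.0]
wrist_force: [-1.0, -0.3, -6.2]
gripper_width: 0.0157
finger_force: 30.0
t 20.95 pos [502.9 -21.6 299.7] psi 91.23 slide [ 0.0044 -0.0093  0.665 ] spin -0.0004 F [-1.  -0.3 -6.2] w 15.7 tilt [-0.01 -0.04]
```

```bash
python3 -m handwheel '[{"slide":[0.004,-0.009,0.05],"spin":0,"fingers":1},{"slide":[0,0,0.1],"spin":0,"fingers":1},{"slide":[0,0,0.1],"spin":0,"fingers":1},{"slide":[0,0,0.1],"spin":0,"fingers":1},{"slide":[0,0,0.1],"spin":0,"fingers":1},{"slide":[0,0,0.1],"spin":0,"fingers":1},{"slide":[0,0,0.06],"spin":0,"fingers":1},{"slide":[0,0,0.04],"spin":0,"fingers":1},{"slide":[0,0,0],"spin":0,"fingers":1},{"slide":[0,0,0],"spin":0,"fingers":1}]'
python3 - <<'E'
from h import *
to(501.5,-21.0,186,91.25)
np.set_printoptions(suppress=True,precision=1)
ths=np.radians(1.25);R=np.array([[np.cos(ths),-np.sin(ths)],[np.sin(ths),np.cos(ths)]])
for n in('side','top'):
    p,d=snap(n,n+'5');W=world(n,d)*1000;W[...,:2]=W[...,:2]@R
    m=(abs(W[...,2]-88)<6)&(abs(W[...,0]-501)<75)&(abs(W[...,1]+31.5)<110);q=W[m]
    print(n,len(q),q.min(0),q.max(0),cv2.minAreaRect(q[:,:2].astype(np.float32)))
p=np.load('pics/side5.npz')['p'];cv2.imwrite('pics/side5c.png',cv2.resize(p[130:230,150:270],None,fx=5,fy=5,interpolation=2)[:,:,::-1])
E
```

```text
t: 22.2
ee_pos: [0.502, -0.02, 0.2027]
orientation: [0.0, 0.699, 0.716, 0.0]
wrist_force: [0.1, -1.0, -6.8]
gripper_width: 0.0157
finger_force: 30.0
t 22.2 pos [502.  -20.  202.7] psi 91.37 slide [-0.0067 -0.0036  0.1115] spin 0.0026 F [ 0.1 -1.  -6.8] w 15.7 tilt [0.07 0.  ]
side 802 [ 441.8 -127.8   82.1] [562.2  58.5  94. ] ((501.82110595703125, -34.625267028808594), (119.7785873413086, 186.5843048095703), 0.5117566585540771)
top 890 [ 441.9 -122.4   82.2] [561.4 -35.7  93.9] ((501.65069580078125, -79.0488052368164), (85.69618225097656, 118.55399322509766), 88.9939956665039)
```

View pics/side5c.png

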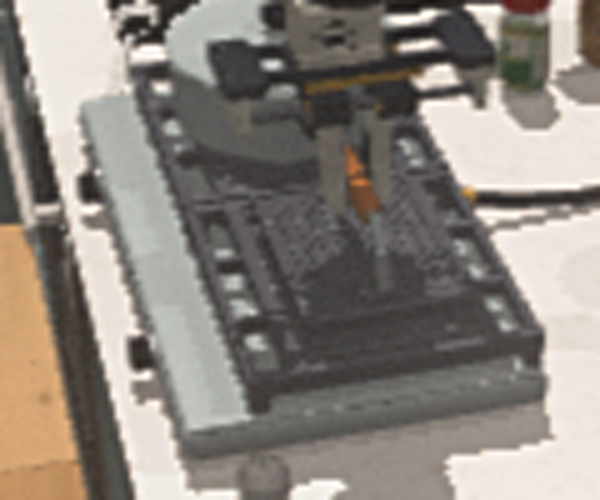

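The griddle hangs level, just above the recess and clear of the casserole handle. I'll trim x and lower slowly while watching the force.

```bash
python3 -m handwheel '[{"slide":[0,-0.004,0.01],"spin":0.002,"fingers":1},{"slide":[0,0,0.02],"spin":0,"fingers":1},{"slide":[0,0,0.02],"spin":0,"fingers":1},{"slide":[0,0,0.015],"spin":0,"fingers":1},{"slide":[0,0,0.01],"spin":0,"fingers":1},{"slide":[0,0,0],"spin":0,"fingers":1}]'
python3 -c "
from h import *
to(501.4,-20.3,186,91.25)"
```

```text
t: 23.05
ee_pos: [0.501, -0.02, 0.1909]
orientation: [-0.0, 0.699, 0.715, -0.0]
wrist_force: [-0.3, 0.1, -5.7]
gripper_width: 0.0162
finger_force: 30.0
t 23.05 pos [501.  -20.  190.9] psi 91.28 slide [-0.002   0.0027  0.0326] spin 0.0007 F [-0.3  0.1 -5.7] w 16.2 tilt [-0.02  0.01]
```

```bash
python3 -m handwheel '[{"slide":[0,0,0.01],"spin":0,"fingers":1},{"slide":[0,0,0.01],"spin":0,"fingers":1},{"slide":[0,0,0.007],"spin":0,"fingers":1},{"slide":[0,0,0],"spin":0,"fingers":1},{"slide":[0,0,0],"spin":0,"fingers":1}]'
python3 -c "
from h import *
to(501.4,-20.3,186,91.25)"
```

```text
t: 23.68
ee_pos: [0.5011, -0.02, 0.187]
orientation: [0.0, 0.699, 0.715, 0.0]
wrist_force: [-0.4, -0.3, -6.0]
gripper_width: 0.0158
finger_force: 30.0
t 23.68 pos [501.1 -20.  187. ] psi 91.28 slide [-0.0021  0.0021  0.0069] spin 0.0007 F [-0.4 -0.3 -6. ] w 15.8 tilt [0.01 0.01]
```

```bash
python3 -m handwheel '[{"slide":[0,0,0.006],"spin":0,"fingers":1},{"slide":[0,0,0.005],"spin":0,"fingers":1},{"slide":[0,0,0],"spin":0,"fingers":1},{"slide":[0,0,0],"spin":0,"fingers":1}]'
python3 -c "
from h import *
to(501.4,-20.3,186,91.25)"
```

```text
t: 24.18
ee_pos: [0.5012, -0.02, 0.1859]
orientation: [0.0, 0.699, 0.715, 0.0]
wrist_force: [-1.7, 0.2, 2.4]
gripper_width: 0.0156
finger_force: 30.0
t 24.18 pos [501.2 -20.  185.9] psi 91.28 slide [-0.0021  0.0016 -0.0006] spin 0.0006 F [-1.7  0.2  2.4] w 15.6 tilt [ 0.04 -0.01]
```

Contact came at exactly the expected seated height, and the weight is off the wrist. I'll release and retreat, clear of the view.

```bash
python3 -m handwheel '[{"slide":[0,0,0],"spin":0,"fingers":0.7},{"slide":[0,0,0],"spin":0,"fingers":0.5},{"slide":[0,0,0],"spin":0,"fingers":0.3},{"slide":[0,0,0],"spin":0,"fingers":0.3},{"slide":[0,0,0],"spin":0,"fingers":0.3},{"slide":[0,0,-0.05],"spin":0,"fingers":0.3},{"slide":[0,0,-0.1],"spin":0,"fingers":0.3},{"slide":[0,0,-0.2],"spin":0,"fingers":0.3},{"slide":[0,0,-0.2],"spin":0,"fingers":0.3},{"slide":[0,0,-0.2],"spin":0,"fingers":0.3},{"slide":[-0.2,0,0],"spin":0,"fingers":0.3},{"slide":[-0.2,0,0],"spin":0,"fingers":0.3},{"slide":[-0.2,0,0],"spin":0,"fingers":0.3},{"slide":[-0.2,0,0],"spin":0,"fingers":0.3},{"slide":[-0.2,0,0],"spin":0,"fingers":0.3},{"slide":[-0.2,0,0],"spin":0,"fingers":0.3},{"slide":[-0.2,0,0],"spin":0,"fingers":0.3},{"slide":[-0.2,0,0],"spin":0,"fingers":0.3},{"slide":[-0.2,0,0],"spin":0,"fingers":0.3},{"slide":[-0.2,0,0],"spin":0,"fingers":0.3}]'
python3 - <<'E'
from h import *
np.set_printoptions(suppress=True,precision=2)
ths=np.radians(1.25);R=np.array([[np.cos(ths),-np.sin(ths)],[np.sin(ths),np.cos(ths)]])
for n in('top','side'):
    p,d=snap(n,n+'6');W=world(n,d)*1000;W[...,:2]=W[...,:2]@R
    m=(abs(W[...,2]-74)<6)&(abs(W[...,0]-501)<50)&(abs(W[...,1]+31.5)<80);q=W[m]
    print(n,'griddle z',np.median(q[:,2]),'tilt deg',np.degrees(np.linalg.lstsq(np.c_[q[:,:2],np.ones(len(q))],q[:,2],rcond=None)[0][:2]))
    m=(abs(W[...,2]-140)<6)&(abs(W[...,0]-501)<94)&(abs(W[...,1]-206)<97);q=W[m][:,:2].astype(np.float32);print('lid',cv2.minEnclosingCircle(q),W[m][:,2].std())
    m=(abs(W[...,2]-70)<3)&(abs(W[...,0]-501)<110)&(W[...,1]<-126)&(W[...,1]>-146);print('rail z',np.median(W[m][:,2]))
p=np.load('pics/top6.npz')['p'];cv2.imwrite('pics/top6c.png',cv2.convertScaleAbs(cv2.resize(p[175:285,75:375],None,fx=2.6,fy=2.6,interpolation=2)[:,:,::-1],alpha=1.6))
E
```

```text
t: 26.68
ee_pos: [0.5077, -0.3209, 0.2991]
orientation: [0.001, 0.699, 0.715, 0.0]
wrist_force: [0.5, -0.2, -0.2]
gripper_width: 0.0649
finger_force: 0.0
top griddle z 72.23269471331524 tilt deg [-0.04 -0.09]
lid ((501.65380859375, 204.9738311767578), 92.61773681640625) 2.725493256386572
rail z 69.39375237887704
side griddle z 72.93313198706333 tilt deg [ 0.19 -0.15]
lid ((503.7209167480469, 205.2076416015625), 98.83448028564453) 2.8183159091504058
rail z 69.6068465314184
```

View pics/top6c.png

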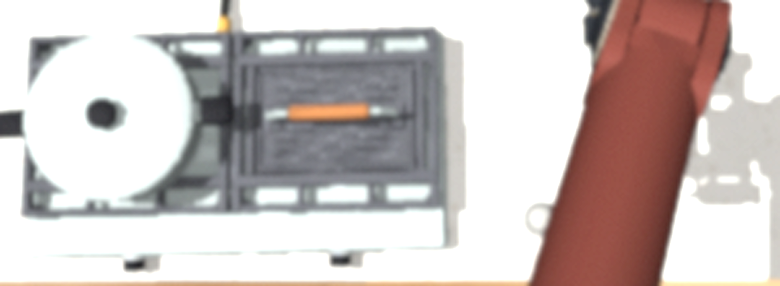

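The griddle lies flat in the recess, with its grip level at (328,112). The casserole stands on the left support with its lid on, knob at (103,113), about 3 mm from centre. Nothing else has moved.

```bash
python3 -c "
from workcell import job_done
print(job_done())"
```

```text
the job is handed in; nothing more can be done
None
```

The job is handed in (robot clock 26.7 s; no verdict was returned): the casserole, lid on, was slid over the other burner and by my measurement stands about 3 mm short of centre, and the griddle was lowered into the recess and lies flat and fully home.

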